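# Load the grinder parts tray, tall yoke last

### The arm

A 7-joint arm with a two-finger parallel gripper is mounted at the origin on the work surface. World frame = base frame: x ahead of the robot, y to its left, z up, the work surface at z = 0. Lengths are in mm, angles in degrees, forces in N, time in s.
With the tool pointing down it reaches from about 400 to 900 mm from the base axis. Payload 5.5 kg.
Tool frame: the origin (TCP) lies at the very end of the fingers, on their centre line; the grasp point (between the pads) lies 19 mm behind it (manip.grip_depth is the distance from the TCP to the grasp point, in mm); z points along the fingers, y is the direction in which the jaws open and shut (so a half turn about z gives the same grasp; the last joint's range is limited). The gripper opens to 85 mm and grips with 20 to 120 N. Pads are 22 mm wide; open, the fingers measure 114 mm over their backs; the gripper's body (76 mm by 85 mm) begins 54 mm behind the grasp point. The pads swing forward as they close: fully open they stand 13 mm farther back than shut.
Start: joints at [81.314, 28.699, -24.465, 88.831, 12.651, 65.22, -12.049], TCP at [261.986, -594.864, 231.31] pointing down, gripper open.
Joint ranges: [-164.97, 164.97], [-17.58, 116.51], [-87.97, 89.64], [11.32, 138.91], [-80.73, 260.73], [10.89, 115.49], [-147.41, 147.41]. Speed limits (degrees/s): [147.25, 147.25, 180, 180, 180, 180, 180].

### API

Orientations are given as a 3x3 rotation matrix whose columns are the frame's x, y, z axes.
In Python, from workcell import manip, eyes, ticket gives the robot as it stands.
- The arm moves only by the tool send_rows, never from a script. Its argument "motion" is one flat list of numbers, 7 for each row, row after row: the opening, from 0 (shut) to 1 (fully open), then the shift along the world's x, y, z in m, then the turn, a rotation vector about the world's x, y, z in rad. In form: [jaw, dx, dy, dz, rx, ry, rz, jaw, dx, dy, dz, rx, ry, rz, ...]. A call has 1 to 20 rows; each row is the pose to reach, as a shift and turn from the pose measured when the call began; what a row does not reach only later rows make up. A row lasts 1/12 s, in which the tool goes at most 41.7 mm and 7.16 degrees, less where a joint would pass 70% of its speed; a pose out of reach is approached as far as the arm can. A call with a gripper value outside its range is refused whole. The fingers move at their own pace and stop on an object; "newtons" is the grip in N (left out, the last holds). Time passes only in rows, so rows that repeat a pose let the fingers close. It gives the time, the measured TCP pose, the force and the opening at its end, in the units of the state.
- manip.get_state(): the state, without advancing time (a new reading comes with each control period).
- eyes.read_camera(name): name is "scene" or "top"; returns a dict with "image" (420x560x3 uint8, blue, green, red), "K" (3x3 intrinsics, pixels), "extrinsics" (4x4, takes a point from camera to world coordinates). Camera axes: x right, y up, looking along -z (the intrinsics and any distortion apply to the point x, -y, -z); pixel columns grow to the right and rows downward; lengths in mm; the calibration is good to about 2 mm. A picture is of the moment at which its call begins. There is no depth.
- ticket.sign_off(): hands the job in, once; it reports no verdict.
The state is a dict: "t": time; "qpos": joint angles; "joint_velocities": joint speeds; "joint_torque": joint torques, N m; "tool_pos": TCP position; "eef_rot": TCP orientation; "wrist_force": force on the tool from outside, world axes, zero at the start; "torque": the same for the moment, N m; "grip_width": finger opening in mm.
Only numpy, scipy, OpenCV 4.12 (cv2) and the standard library are available. Lean on these libraries where they do the work, as an engineer would, in place of code of your own. Each camera call takes 0.05 s, during which the arm holds its last target.

### The job

Load the washed chocolate-grinder parts into their fitted bays of the grey tray so that none blocks the next: first the flat scraper in the long narrow bay, then the stone roller in the square bay with its white bush up, and last the tall two-armed yoke upright in the middle bay, its arms over the other two. Lower each part flat onto its bay floor before letting go, without dropping it, and do not disturb the other things on the table.

Things in the scene. Friction and masses are not known exactly. Their poses are not given: they have to be found in the camera images.
- tray: Kit tray of grey plastic, 158 (x) x 208 (y) x 24 mm, fixed to the table. Origin under its centre, z up. Three bays lie side by side along its y, each 18 mm deep with its floor 6 mm above the table; walls between bays are 6 mm thick, and all walls and filled-in ends have their top 24 mm above the table.
- bay_scraper (a point): Centre of the floor of the long narrow bay, at the tray's -y side: inside 146 (x) x 46 (y) mm. Axes as the tray's.
- bay_yoke (a point): Centre of the floor of the oblong middle bay: inside 106 (x) x 62 (y) mm. Axes as the tray's. It is 60 mm from the scraper bay's centre and 75 mm from the roller bay's.
- bay_roller (a point): Centre of the floor of the square bay, at the tray's +y side: inside 76 x 76 mm. Axes as the tray's.
- scraper: Loose white plastic scraper, about 110 g: a flat bar 130 (x) x 30 (y) x 14 mm with an upright grip rib on its middle, 60 (x) x 12 (y) mm, from 14 up to 60 mm above its underside (in its bay the rib stands well above the walls). Origin at the centre of its underside, z up. The same after a half turn. It lies flat at the start.
- roller: Loose grey stone roller, 0.23 to 0.46 kg, standing on its flat end: a disc 60 mm in diameter and 42 mm high, with a white bush 25 mm in diameter on top from 42 to 72 mm, to grip it by. Origin at the centre of its underside, z up. 
- yoke: Loose tall upright yoke, 0.38 kg, 176 mm high: foot 90 (x) x 46 (y) x 20 mm, stem 34 mm in diameter, steel cross bar (two arms) 18 (x) x 150 (y) mm, 110 to 126 mm above the underside, a button under each end down to 99 mm; on top a square grip block 32 x 32 mm, 126 to 176 mm. Origin at the centre of its underside, z up. The same after a half turn. In its bay the arms reach over both neighbours.
- cap: Bystander: small steel lid lying among the parts, 50 mm in diameter, 19 mm high with its black knob. Origin under its centre.
- jar: Bystander: amber jar, 60 mm in diameter, 85 mm high. Origin under its centre.
- bowl: Bystander: steel bowl, 110 mm in diameter, 50 mm high. Origin under its centre.
- spatula: Bystander: spatula about 250 mm long lying along its x axis. Origin near its middle.
- cup: Bystander: white cup, 76 mm in diameter, 85 mm high. Origin under its centre.
- brush: Bystander: brush about 200 mm long lying along its x axis. Origin near its middle.

How it is judged:
By the outcome, as a careful person would: the job done as asked, in the order asked, and still so for the second after the job is handed in, with the robot touching nothing.
It also fails if it takes over 72 s, if anything falls off the work surface, if the arm or the gripper's body presses on something with over 40 N, if the wrist force passes 120 N, or if a joint passes its speed limit or range.

## Working session

There is one attempt and no reset: what is moved stays moved. The work goes in short steps, Python scripts to look and compute and a tool call to move; the robot and the scene stay as the last step left them, time stands still between calls to the robot, and variables do not carry over. Pictures are saved under pics/ and viewed, and the job is handed in when it is done.

Besides the shell and the picture viewer there is one more tool, called after "Emit:" as name(argument=value, ...) on one line, values as JSON. send_rows: Moves the arm, as the interface text tells. Its arguments: {"type":"object","properties":{"motion":{"type":"array"},"newtons":{"type":"number"}},"required":["motion"]}

```bash
ls; mkdir -p pics; python3 - <<'E'
from workcell import manip, eyes, ticket
import cv2
s=manip.get_state();print({k:s[k] for k in s}, manip.grip_depth)
for n in("scene","top"):
    c=eyes.read_camera(n);cv2.imwrite(f"pics/{n}0.png",c["image"]);print(n,c["K"],c["extrinsics"],[k for k in c])
E
```

```text
pics
{'t': 0.0, 'qpos': array([ 81.31375515,  28.75345781, -24.45315381,  88.89186098,
        12.65250663,  65.21864706, -12.04961275]), 'joint_velocities': array([ 0.09324686,  0.11025065,  0.07074424, -0.12133694,  0.05342008,
        0.03125074,  0.05208209]), 'joint_torque': array([ 1.60521195e-04, -5.69508898e+01, -5.81635058e+00, -2.80946964e+01,
        1.06155328e-02,  1.17783507e-02,  2.05890012e-05]), 'tool_pos': array([ 261.63025276, -594.26931067,  230.26005761]), 'eef_rot': array([[ 9.15171532e-01,  4.03063922e-01, -7.36715587e-04],
       [ 4.03064593e-01, -9.15169807e-01,  1.77696700e-03],
       [ 4.20114273e-05, -1.92317358e-03, -9.99998150e-01]]), 'wrist_force': array([-0.17920468,  0.03918617, -0.61229553]), 'torque': array([ 0.00957954,  0.05432817, -0.00913787]), 'grip_width': 85.56938660115699} 18.700000000000003
scene [[514.68950708   0.         280.10857988]
 [  0.         514.68950708 215.12322989]
 [  0.           0.           1.        ]] [[-2.14113704e-01 -8.07179605e-01  5.50105814e-01  1.17744154e+03]
 [ 9.76781050e-01 -1.72685757e-01  1.26800672e-01  8.72939709e+01]
 [-7.35547778e-03  5.64482696e-01  8.25412129e-01  9.93361721e+02]
 [ 0.00000000e+00  0.00000000e+00  0.00000000e+00  1.00000000e+00]] ['image', 'K', 'extrinsics']
top [[515.27909441   0.         274.75003525]
 [  0.         515.27909441 209.98466877]
 [  0.           0.           1.        ]] [[ 2.59336084e-02  9.86857883e-01 -1.59495975e-01  3.33787772e+02]
 [-9.99610742e-01  2.72418025e-02  6.02067917e-03 -8.19813673e+01]
 [ 1.02865126e-02  1.59277752e-01  9.87180219e-01  1.36378721e+03]
 [ 0.00000000e+00  0.00000000e+00  0.00000000e+00  1.00000000e+00]] ['image', 'K', 'extrinsics']
```

View pics/scene0.png

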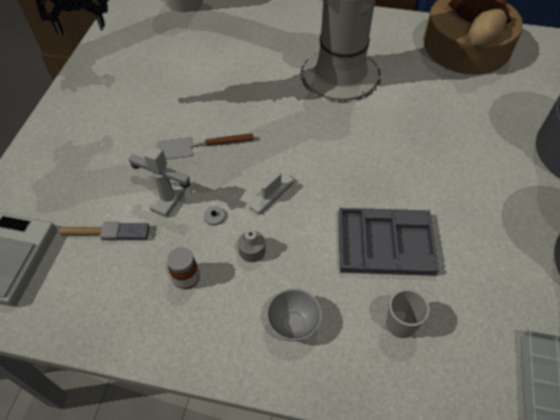

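View pics/top0.png

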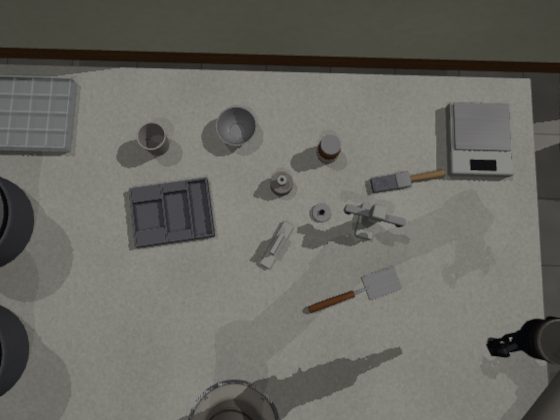

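```bash
cat > h.py <<'E'
import numpy as np,cv2
from workcell import manip, eyes, ticket
C={}
def cam(n):
    c=eyes.read_camera(n); C[n]=c; return c
def load():
    import pickle,os
    return pickle.load(open('cal.pkl','rb'))
def ray(c,uv):
    K=np.array(c["K"]);E=np.array(c["extrinsics"])
    d=np.linalg.inv(K)@np.array([uv[0],uv[1],1.]); d=np.array([d[0],-d[1],-d[2]])
    d=E[:3,:3]@d; return E[:3,3],d/np.linalg.norm(d)
def onz(c,uv,z):
    o,d=ray(c,uv); return o+d*(z-o[2])/d[2]
def tri(c1,a,c2,b):
    o1,d1=ray(c1,a);o2,d2=ray(c2,b)
    t=np.linalg.lstsq(np.stack([d1,-d2],1),o2-o1,rcond=None)[0]
    p,q=o1+t[0]*d1,o2+t[1]*d2
    return (p+q)/2,np.linalg.norm(p-q)
def proj(c,P):
    E=np.array(c["extrinsics"]);p=E[:3,:3].T@(np.array(P,float)-E[:3,3]);p=np.array([p[0],-p[1],-p[2]])
    q=np.array(c["K"])@p;return q[:2]/q[2]
def crop(c,x0,y0,w,h,s,fn):
    im=c["image"][y0:y0+h,x0:x0+w]
    im=cv2.convertScaleAbs(im,alpha=1.5)
    im=cv2.resize(im,None,fx=s,fy=s,interpolation=cv2.INTER_CUBIC)
    for i in range(0,w,10):
        cv2.putText(im,str(x0+i),(i*s,8),0,.3,(0,255,255),1) if i%20==0 else 0
        cv2.line(im,(i*s,10),(i*s,14),(0,255,255),1)
    for j in range(0,h,10):
        cv2.putText(im,str(y0+j),(0,j*s+3),0,.3,(0,255,255),1)
    cv2.imwrite(fn,im)
E
python3 - <<'E'
from h import *
import pickle
s=cam("scene");t=cam("top");pickle.dump((s,t),open('cal.pkl','wb'))
crop(s,120,125,190,150,4,"pics/s_parts.png")
crop(s,320,190,130,100,6,"pics/s_tray.png")
crop(t,240,160,180,120,4,"pics/t_parts.png")
crop(t,120,165,110,90,6,"pics/t_tray.png")
E
```

```text
(no output)
```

View pics/s_parts.png

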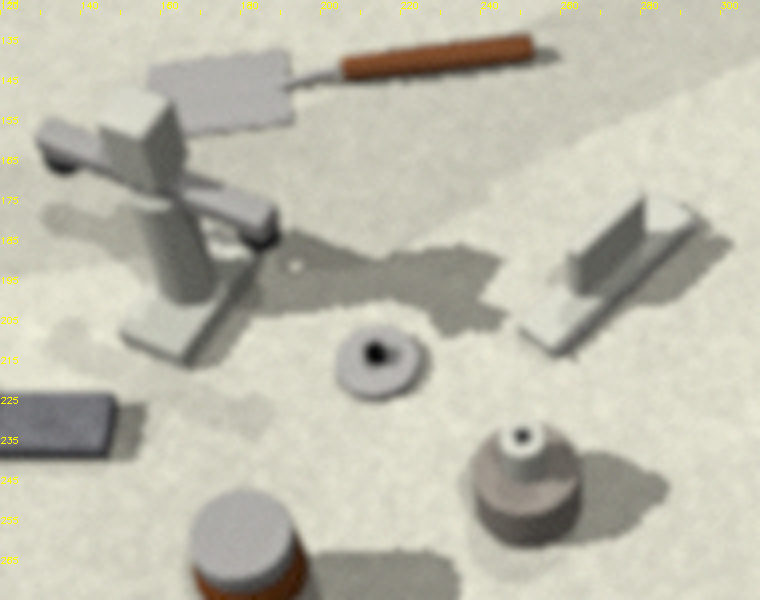

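View pics/s_tray.png

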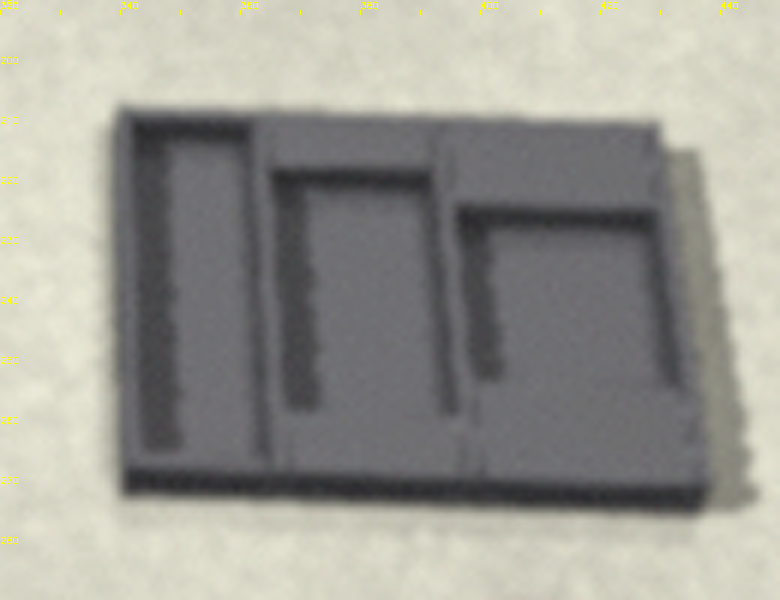

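View pics/t_parts.png

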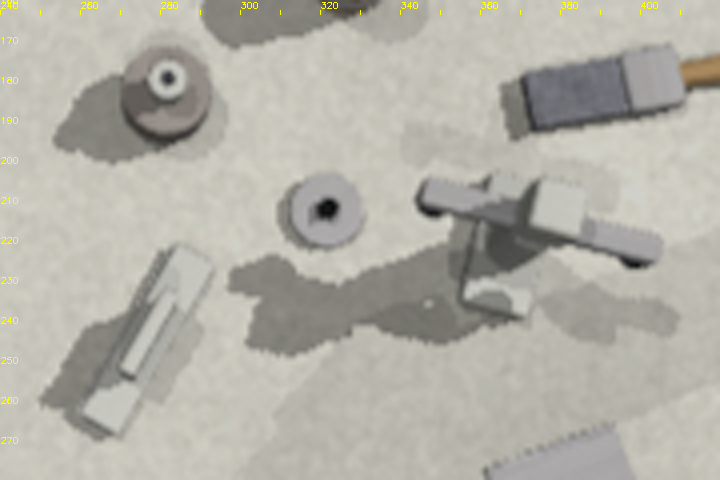

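View pics/t_tray.png

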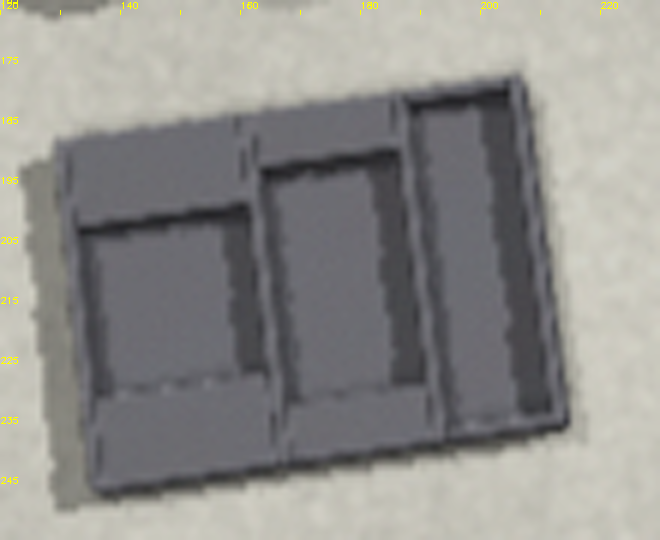

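```bash
cat > m1.py <<'E'
from h import *
s,t=load()
np.set_printoptions(precision=1,suppress=True)
def S(x0,y0,k):return lambda x,y:(x0+(x+.5)/k-.5,y0+(y+.5)/k-.5)
sp=S(120,125,4);st=S(320,190,6);tp=S(240,160,4);tt=S(120,165,6)
if __name__=="__main__":
    print("tray: order +x+y,+x-y,-x-y,-x+y")
    T=[tt(56,140),tt(518,76),tt(567,421),tt(97,489)];Sc=[st(707,488),st(122,468),st(118,108),st(658,122)]
    P=[]
    for a,b in zip(T,Sc):
        p,e=tri(t,a,s,b);print(p,e,onz(t,a,24),onz(s,b,24))
    for nm,c,Q in(("t",t,T),("s",s,Sc)):
        P=np.array([onz(c,q,24) for q in Q]);d=P[0]-P[1]+P[3]-P[2];print(nm,P.mean(0),"yaw of y-axis",np.degrees(np.arctan2(-d[0],d[1])),[np.linalg.norm(P[i]-P[i-1]) for i in range(4)])
    print("roller bush top")
    a,b=tp(168,78),sp(521,436);print(tri(t,a,s,b),onz(t,a,72),onz(s,b,72))
    print("yoke block top order")
    # block: top view pts (540,178),(584,188),(574,237),(531,228)
    A=[tp(540,178),tp(584,188),tp(574,237),tp(531,228)]
    B=[sp(146,133),sp(100,125),sp(118,90),sp(168,97)]
    for a,b in zip(A,B):
        print(tri(t,a,s,b),onz(t,a,176),onz(s,b,176))
    for c,q in((t,A),(s,B)):print(np.mean([onz(c,x,176) for x in q],0))
    print("arm ends z126")
    for c,q in((t,[tp(425,192),tp(658,248)]),(s,[sp(270,217),sp(42,133)])):
        p=[onz(c,x,126) for x in q];d=p[0]-p[1];print(p,np.linalg.norm(d),np.degrees(np.arctan2(d[1],d[0])),(p[0]+p[1])/2)
    print("scraper bar top z14")
    q=[tp(178,243),tp(213,268),tp(121,432),tp(85,410)]
    p=np.array([onz(t,x,14) for x in q]);d=p[0]-p[3]+p[1]-p[2];print(p,p.mean(0),np.linalg.norm(d)/2,np.degrees(np.arctan2(d[1],d[0])))
    q=[sp(519,330),sp(558,355),sp(697,218)]
    p=np.array([onz(s,x,14) for x in q]);d=p[1]-p[2];print(p,(p[0]+p[2])/2,np.linalg.norm(d),np.degrees(np.arctan2(d[1],d[0])))
    print("rib top")
    q=[tp(166,292),tp(177,297),tp(133,375),tp(121,370)]
    p=np.array([onz(t,x,60) for x in q]);d=p[0]-p[3]+p[1]-p[2];print(p,p.mean(0),np.linalg.norm(d)/2,np.degrees(np.arctan2(d[1],d[0])))
    # rib top left edge corners both views
    for a,b in((tp(166,292),sp(569,252)),(tp(121,370),sp(643,193))):print(tri(t,a,s,b))
    print("cap",onz(t,tp(325,208),10),"jar",onz(t,(329,143),85),"brush end",onz(t,tp(522,110),10),"spat",onz(t,(381,283),5))
E
python3 m1.py
```

```text
tray: order +x+y,+x-y,-x-y,-x+y
[599.4 296.8  20.7] 2.054920617699426 [598.7 296.9  24. ] [601.6 295.   24. ]
[634.4  93.8  20. ] 3.5236705436193954 [633.3  95.   24. ] [637.  92.  24.]
[480.7  66.9  21.6] 0.2610769730066455 [480.4  66.5  24. ] [482.4  67.   24. ]
[445.4 269.1  23.3] 1.1621683880810065 [445.4 268.3  24. ] [445.8 269.5  24. ]
t [539.4 181.7  24. ] yaw of y-axis 9.789234632906384 [np.float64(155.99401023512834), np.float64(204.83934330654398), np.float64(155.50937120564828), np.float64(204.84093809169065)]
s [541.7 180.9  24. ] yaw of y-axis 10.076875409337857 [np.float64(157.86255847348457), np.float64(206.06374363572596), np.float64(156.6661430074986), np.float64(205.76179999939563)]
roller bush top
(array([ 623.2, -106. ,   72.3]), np.float64(1.2599929663362124)) [ 623.1 -105.4   72. ] [ 623.2 -106.7   72. ]
yoke block top order
(array([ 545.9, -322.5,  176.5]), np.float64(0.7144728522212304)) [ 546.1 -322.9  176. ] [ 545.4 -322.3  176. ]
(array([ 541.7, -350. ,  171.5]), np.float64(0.5415887631130109)) [ 540.8 -348.7  176. ] [ 545.2 -347.8  176. ]
(array([ 513.9, -
[... 531 characters left out ...]
top z14
[[ 524.7 -115.7   14. ]
 [ 508.7 -139.2   14. ]
 [ 399.4  -81.5   14. ]
 [ 413.1  -57.6   14. ]] [461.5 -98.5  14. ] 124.75303533981604 -27.679427598940936
[[ 517.7 -138.1   14. ]
 [ 530.1 -111.6   14. ]
 [ 414.7  -53.2   14. ]] [466.2 -95.6  14. ] 129.4083682840196 -26.857607154554383
rib top
[[ 486.5 -107.7   60. ]
 [ 483.5 -114.7   60. ]
 [ 433.2  -88.1   60. ]
 [ 436.2  -80.4   60. ]] [459.9 -97.7  60. ] 57.109592060151016 -28.17373510526035
(array([ 487.5, -110.6,   57.6]), np.float64(5.967664283568726))
(array([436.5, -81. ,  57.1]), np.float64(1.1317031734264955))
cap [ 551.5 -213.1   10. ] jar [ 718.6 -224.7   85. ] brush end [ 621.8 -344.7   10. ] spat [ 367.5 -373.3    5. ]
```

Emit:
send_rows(motion=[0.5, 0.201, 0.497, -0.06, 0, 0, 2.245, 0.5, 0.201, 0.497, -0.06, 0, 0, 2.245, 0.5, 0.201, 0.497, -0.06, 0, 0, 2.245, 0.5, 0.201, 0.497, -0.06, 0, 0, 2.245, 0.5, 0.201, 0.497, -0.06, 0, 0, 2.245, 0.5, 0.201, 0.497, -0.06, 0, 0, 2.245, 0.5, 0.201, 0.497, -0.06, 0, 0, 2.245, 0.5, 0.201, 0.497, -0.06, 0, 0, 2.245, 0.5, 0.201, 0.497, -0.06, 0, 0, 2.245, 0.5, 0.201, 0.497, -0.06, 0, 0, 2.245, 0.5, 0.201, 0.497, -0.06, 0, 0, 2.245, 0.5, 0.201, 0.497, -0.06, 0, 0, 2.245, 0.5, 0.201, 0.497, -0.06, 0, 0, 2.245, 0.5, 0.201, 0.497, -0.06, 0, 0, 2.245, 0.5, 0.201, 0.497, -0.06, 0, 0, 2.245, 0.5, 0.201, 0.497, -0.06, 0, 0, 2.245, 0.5, 0.201, 0.497, -0.06, 0, 0, 2.245, 0.5, 0.201, 0.497, -0.06, 0, 0, 2.245, 0.5, 0.201, 0.497, -0.06, 0, 0, 2.245, 0.5, 0.201, 0.497, -0.06, 0, 0, 2.245], newtons=40)

```text
t: 1.87
tool_pos: [462.6, -97.5, 170.5]
eef_rot: [[-0.884, 0.467, -0.001], [0.467, 0.884, -0.0], [0.001, -0.001, -1.0]]
wrist_force: [0.6, -0.2, -0.7]
grip_width: 43.0
```

Emit:
send_rows(motion=[0.5, 0, 0, -0.03, 0, 0, 0, 0.5, 0, 0, -0.06, 0, 0, 0, 0.5, 0, 0, -0.09, 0, 0, 0, 0.5, 0, 0, -0.11, 0, 0, 0, 0.5, 0, 0, -0.125, 0, 0, 0, 0.5, 0, 0, -0.135, 0, 0, 0, 0.5, 0, 0, -0.142, 0, 0, 0, 0.5, 0, 0, -0.144, 0, 0, 0, 0.5, 0, 0, -0.144, 0, 0, 0])

```text
t: 2.62
tool_pos: [462.9, -97.5, 26.6]
eef_rot: [[-0.884, 0.467, -0.001], [0.467, 0.884, -0.001], [0.0, -0.001, -1.0]]
wrist_force: [0.2, -0.1, -0.6]
grip_width: 42.7
```

```bash
python3 - <<'E'
from h import *
s=manip.get_state();print(s["tool_pos"],s["wrist_force"],s["qpos"])
crop(cam("scene"),210,120,130,100,6,"pics/s1.png")
E
```

```text
[462.86331881 -97.50120702  26.63051574] [ 0.17691445 -0.08700405 -0.63104677] [ 47.82806289  37.62087119 -48.02582479 120.79509852  43.92455738
  40.91829263  32.52976121]
```

View pics/s1.png

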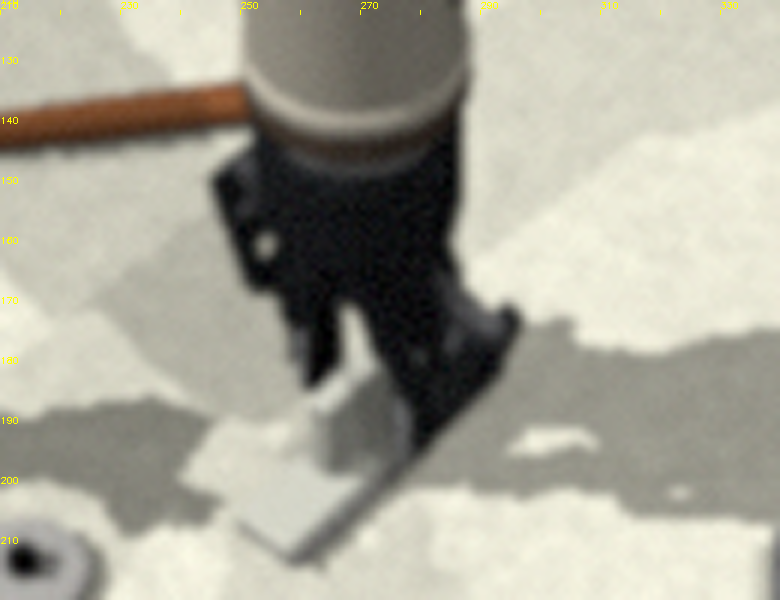

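The fingers straddle the rib (rib end at about 272,193; fingers at 263,180 and 280,190). Close.

Emit:
send_rows(motion=[0.3, 0, 0, 0, 0, 0, 0, 0.1, 0, 0, 0, 0, 0, 0, 0, 0, 0, 0, 0, 0, 0, 0, 0, 0, 0, 0, 0, 0, 0, 0, 0, 0, 0, 0, 0, 0, 0, 0, 0, 0, 0, 0, 0, 0, 0, 0, 0, 0, 0, 0, 0, 0, 0, 0, 0, 0], newtons=50)

```text
t: 3.33
tool_pos: [463.9, -97.8, 27.8]
eef_rot: [[-0.884, 0.467, 0.001], [0.467, 0.884, -0.002], [-0.002, -0.001, -1.0]]
wrist_force: [-0.9, -0.0, 6.9]
grip_width: 11.0
```

Emit:
send_rows(motion=[0, 0, 0, 0.005, 0, 0, 0, 0, 0, 0, 0.015, 0, 0, 0, 0, 0, 0, 0.03, 0, 0, 0, 0, 0, 0, 0.05, 0, 0, 0, 0, 0, 0, 0.07, 0, 0, 0, 0, 0, 0, 0.085, 0, 0, 0, 0, 0, 0, 0.085, 0, 0, 0, 0, 0, 0, 0.085, 0, 0, 0])

```text
t: 4.0
tool_pos: [464.4, -98.3, 113.7]
eef_rot: [[-0.884, 0.468, 0.003], [0.468, 0.884, -0.003], [-0.004, -0.001, -1.0]]
wrist_force: [-0.8, -0.6, -1.8]
grip_width: 11.1
```

```bash
python3 - <<'E'
from h import *
s=manip.get_state();print(s["tool_pos"],s["wrist_force"],s["grip_width"])
crop(cam("scene"),210,90,130,100,6,"pics/s2.png")
crop(cam("top"),210,190,130,100,6,"pics/t2.png")
E
```

```text
[464.37919238 -98.27180016 113.68976413] [-0.80457499 -0.58466768 -1.75287664] 11.114585879945775
```

View pics/s2.png

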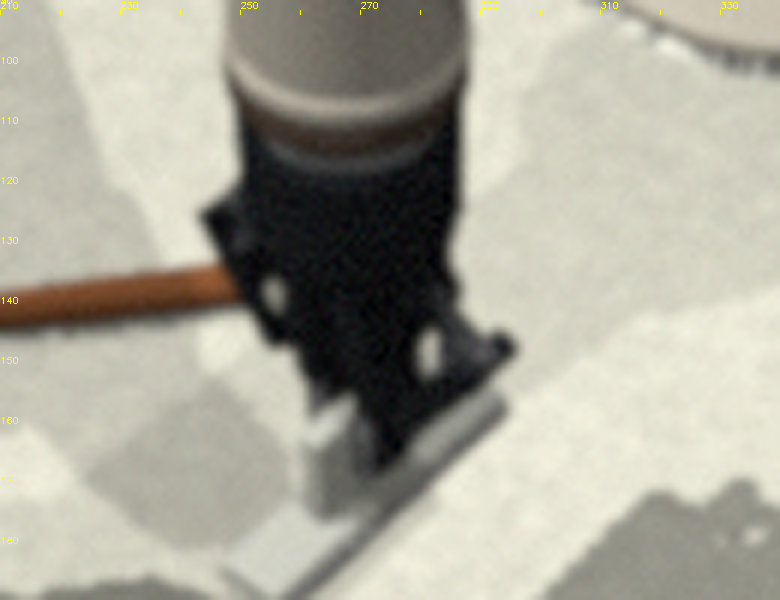

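View pics/t2.png

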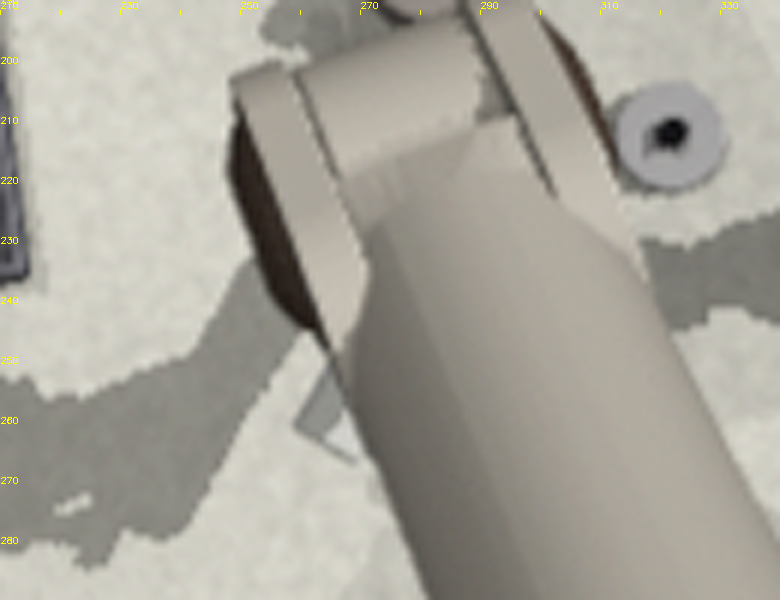

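Emit:
send_rows(motion=[0, 0.015, 0.03, 0.005, 0, 0, 0.1, 0, 0.03, 0.065, 0.005, 0, 0, 0.2, 0, 0.045, 0.1, 0.005, 0, 0, 0.3, 0, 0.06, 0.135, 0.005, 0, 0, 0.4, 0, 0.073, 0.165, 0.005, 0, 0, 0.5, 0, 0.083, 0.19, 0.005, 0, 0, 0.6, 0, 0.088, 0.203, 0, 0, 0, 0.65, 0, 0.089, 0.206, 0, 0, 0, 0.66, 0, 0.089, 0.206, 0, 0, 0, 0.66, 0, 0.089, 0.206, -0.03, 0, 0, 0.66, 0, 0.089, 0.206, -0.04, 0, 0, 0.66, 0, 0.089, 0.206, -0.04, 0, 0, 0.66])

```text
t: 5.1
tool_pos: [549.4, 105.1, 69.2]
eef_rot: [[-0.985, -0.17, -0.005], [-0.17, 0.985, -0.004], [0.006, -0.003, -1.0]]
wrist_force: [-0.8, 0.2, -0.8]
grip_width: 11.2
```

```bash
python3 - <<'E'
from h import *
s=manip.get_state();print(s["tool_pos"],s["wrist_force"],s["grip_width"],s["eef_rot"])
crop(cam("scene"),320,170,130,100,6,"pics/s3.png")
crop(cam("top"),120,165,130,100,6,"pics/t3.png")
E
```

```text
[549.44437024 105.05859031  69.20468966] [-0.79111253  0.21287564 -0.83525505] 11.208961560144424 [[-0.98546455 -0.16980701 -0.00501928]
 [-0.16978904  0.98547305 -0.00381534]
 [ 0.00559424 -0.00290767 -0.99998012]]
```

View pics/s3.png

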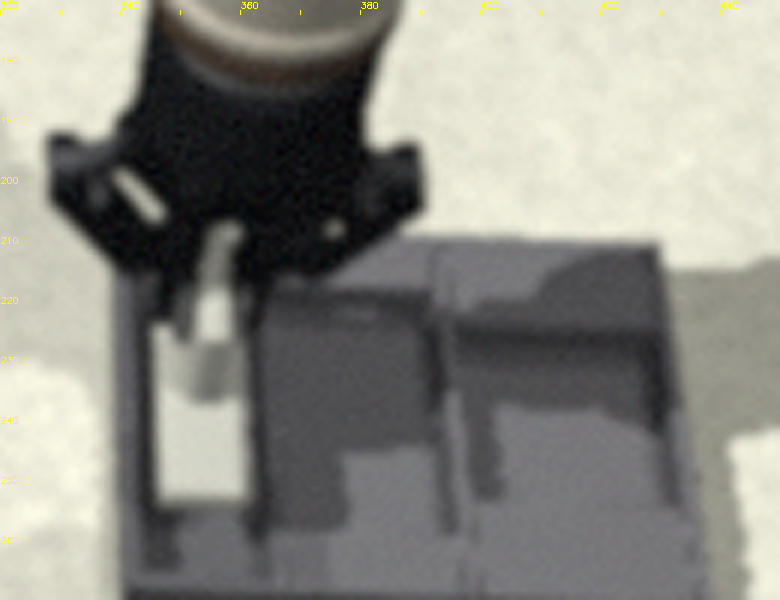

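View pics/t3.png

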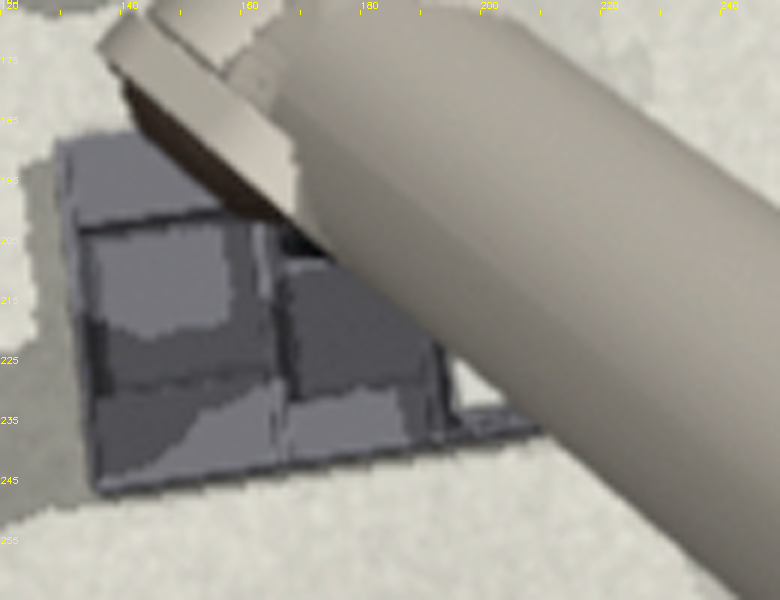

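```bash
python3 - <<'E'
from m1 import *
q=S(320,170,6)
s_=manip.get_state();print(s_["tool_pos"])
# bar near end (+x) corners top, expected tray frame offset
c0=np.array([541.7,180.9]);a=np.radians(9.9);R=np.array([[np.cos(a),-np.sin(a)],[np.sin(a),np.cos(a)]])
for p in(q(155,503),q(247,500)):
    w=onz(s,p,55.5);print(w,R.T@(w[:2]-c0), "in scene-frame tray coords")
E
```

```text
[551.5 106.7  72. ]
[618.8  98.1  55.5] [ 61.7 -94.8] in scene-frame tray coords
[610.9 129.3  55.5] [ 59.3 -62.7] in scene-frame tray coords
```

Emit:
send_rows(motion=[0, 0.002, 0.002, -0.005, 0.004, -0.005, 0, 0, 0.002, 0.002, -0.015, 0.004, -0.005, 0, 0, 0.002, 0.002, -0.025, 0.004, -0.005, 0, 0, 0.002, 0.002, -0.03, 0.004, -0.005, 0, 0, 0.002, 0.002, -0.032, 0.004, -0.005, 0, 0, 0.002, 0.002, -0.032, 0.004, -0.005, 0, 0, 0.002, 0.002, -0.032, 0.004, -0.005, 0])

```text
t: 5.78
tool_pos: [553.5, 109.0, 40.0]
eef_rot: [[-0.985, -0.171, 0.004], [-0.171, 0.985, 0.002], [-0.005, 0.002, -1.0]]
wrist_force: [-0.5, -0.6, -1.0]
grip_width: 10.8
```

Emit:
send_rows(motion=[0, 0, 0, -0.002, 0, 0, 0, 0, 0, 0, -0.004, 0, 0, 0, 0, 0, 0, -0.0055, 0, 0, 0, 0, 0, 0, -0.0065, 0, 0, 0, 0, 0, 0, -0.007, 0, 0, 0, 0, 0, 0, -0.007, 0, 0, 0])

```text
t: 6.28
tool_pos: [553.6, 109.0, 33.9]
eef_rot: [[-0.985, -0.171, 0.005], [-0.171, 0.985, 0.002], [-0.005, 0.001, -1.0]]
wrist_force: [-2.0, -1.1, 7.3]
grip_width: 11.4
```

Emit:
send_rows(motion=[0, 0, 0, -0.001, 0, 0, 0, 0.15, 0, 0, -0.001, 0, 0, 0, 0.3, 0, 0, 0, 0, 0, 0, 0.4, 0, 0, 0, 0, 0, 0, 0.4, 0, 0, 0, 0, 0, 0, 0.4, 0, 0, 0.005, 0, 0, 0, 0.4, 0, 0, 0.03, 0, 0, 0, 0.4, 0, 0, 0.065, 0, 0, 0, 0.4, 0, 0, 0.1, 0, 0, 0, 0.4, 0, 0, 0.13, 0, 0, 0, 0.4, 0, 0, 0.13, 0, 0, 0])

```text
t: 7.2
tool_pos: [556.9, 111.0, 170.1]
eef_rot: [[-0.985, -0.171, 0.014], [-0.171, 0.985, 0.004], [-0.014, 0.001, -1.0]]
wrist_force: [1.0, 1.0, 0.6]
grip_width: 34.1
```

```bash
python3 - <<'E'
from h import *
s=manip.get_state();print(s["tool_pos"],s["wrist_force"],s["grip_width"],s["eef_rot"])
crop(cam("scene"),320,170,130,100,6,"pics/s4.png")
cv2.imwrite("pics/t4.png",cam("top")["image"])
E
```

```text
[556.9334046  111.01555998 170.12831491] [1.01432954 1.02043911 0.5884767 ] 34.08243207611061 [[-0.98511063 -0.17137619  0.01368418]
 [-0.1713418   0.98520486  0.00365542]
 [-0.01410818  0.00125632 -0.99989969]]
```

View pics/s4.png

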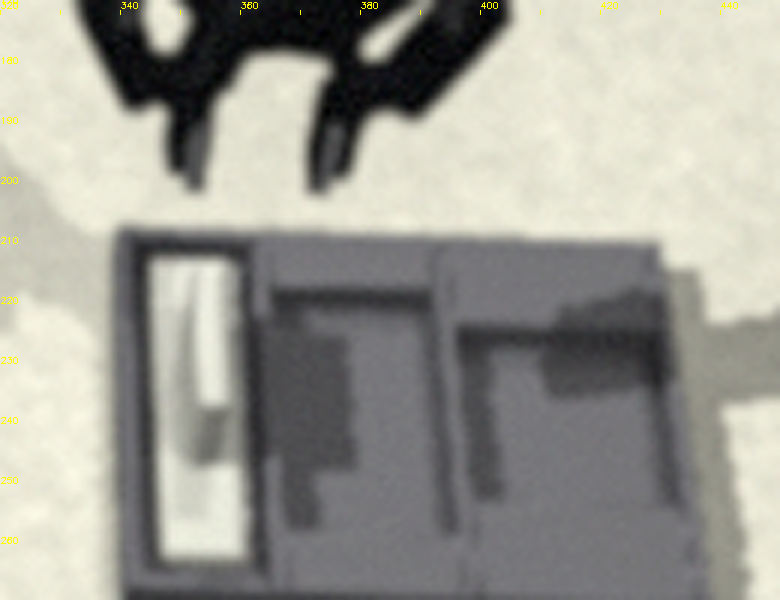

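View pics/t4.png

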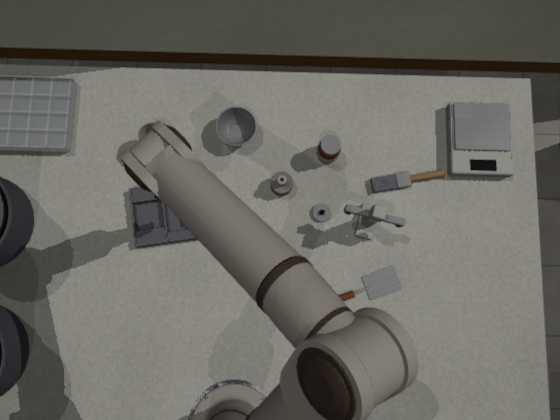

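Emit:
send_rows(motion=[0.6, 0.01, -0.03, 0, 0, 0, -0.1, 0.6, 0.02, -0.065, 0, 0, 0, -0.2, 0.6, 0.03, -0.1, 0, 0, 0, -0.3, 0.6, 0.042, -0.135, 0, 0, 0, -0.42, 0.6, 0.052, -0.17, 0, 0, 0, -0.54, 0.6, 0.06, -0.2, -0.02, 0, 0, -0.66, 0.6, 0.066, -0.217, -0.04, 0, 0, -0.78, 0.6, 0.066, -0.217, -0.05, 0, 0, -0.87, 0.6, 0.066, -0.217, -0.05, 0, 0, -0.87, 0.6, 0.066, -0.217, -0.05, 0, 0, -0.87, 0.6, 0.066, -0.217, -0.05, 0, 0, -0.87])

```text
t: 8.22
tool_pos: [620.4, -106.3, 115.3]
eef_rot: [[-0.769, 0.639, 0.006], [0.639, 0.769, -0.004], [-0.007, 0.001, -1.0]]
wrist_force: [-0.2, 0.1, 0.4]
grip_width: 51.2
```

```bash
python3 - <<'E'
from h import *
c=cam("scene")
crop(c,190,170,130,100,6,"pics/s5.png")
s=manip.get_state();print(s["tool_pos"],s["wrist_force"],s["grip_width"],s["eef_rot"],s["qpos"])
E
```

```text
[ 620.73118651 -106.28128827  115.83769013] [ 0.376923   -0.20491906  0.07519535] 51.557394053732246 [[-0.76859961  0.63969642  0.00656677]
 [ 0.63968372  0.768627   -0.00415488]
 [-0.00770526  0.00100721 -0.99996981]] [ 41.31727478  41.30643723 -48.92672582  96.97498912  36.09632932
  58.28177013  30.03456574]
```

View pics/s5.png

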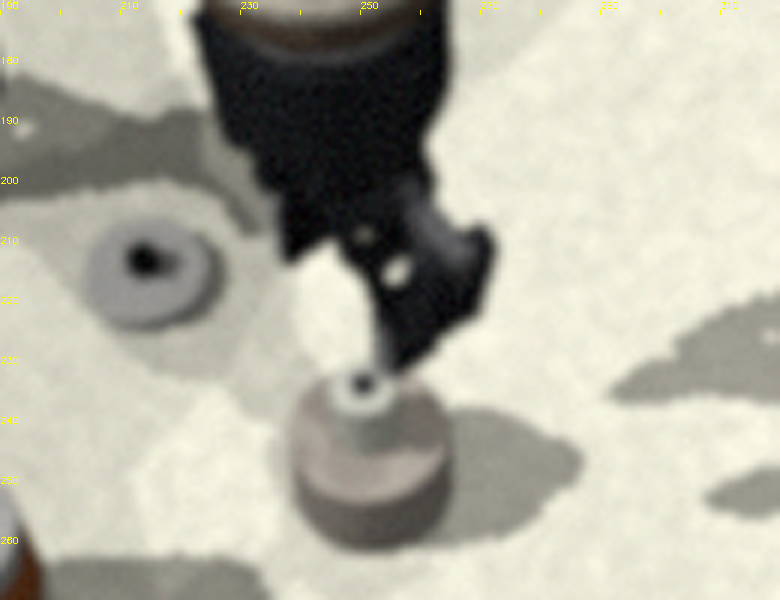

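Emit:
send_rows(motion=[0.6, 0.002, 0, -0.015, 0.004, 0.006, 0, 0.6, 0.002, 0, -0.035, 0.004, 0.006, 0, 0.6, 0.002, 0, -0.05, 0.004, 0.006, 0, 0.6, 0.002, 0, -0.06, 0.004, 0.006, 0, 0.6, 0.002, 0, -0.066, 0.004, 0.006, 0, 0.6, 0.002, 0, -0.067, 0.004, 0.006, 0, 0.6, 0.002, 0, -0.067, 0.004, 0.006, 0, 0.6, 0.002, 0, -0.067, 0.004, 0.006, 0])

```text
t: 8.93
tool_pos: [623.3, -106.1, 49.5]
eef_rot: [[-0.769, 0.639, 0.002], [0.639, 0.769, -0.0], [-0.001, 0.001, -1.0]]
wrist_force: [0.1, 0.3, 0.3]
grip_width: 51.1
```

```bash
python3 - <<'E'
from h import *
c=cam("scene")
crop(c,190,170,130,100,6,"pics/s6.png")
E
```

```text
(no output)
```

View pics/s6.png

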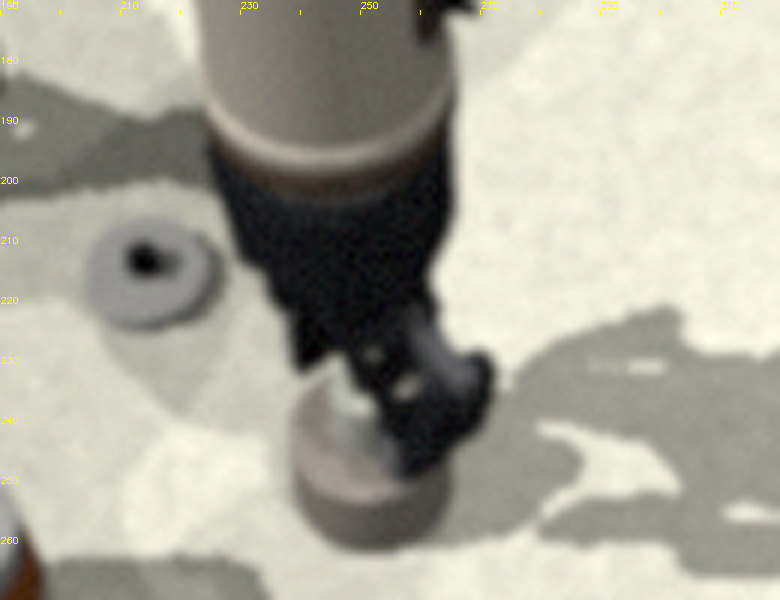

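The bush (250,237) stands between the fingers (240,228 and 258,240). Close.

Emit:
send_rows(motion=[0.45, 0, 0, 0, 0, 0, 0, 0.3, 0, 0, 0, 0, 0, 0, 0.2, 0, 0, 0, 0, 0, 0, 0.1, 0, 0, 0, 0, 0, 0, 0.1, 0, 0, 0, 0, 0, 0, 0.1, 0, 0, 0, 0, 0, 0, 0.1, 0, 0, 0, 0, 0, 0], newtons=60)

```text
t: 9.57
tool_pos: [624.3, -106.1, 50.8]
eef_rot: [[-0.769, 0.64, 0.004], [0.64, 0.769, -0.001], [-0.003, 0.002, -1.0]]
wrist_force: [0.1, 0.8, 5.7]
grip_width: 22.8
```

Emit:
send_rows(motion=[0.1, 0, 0, 0.005, 0, 0, 0, 0.1, 0, 0, 0.015, 0, 0, 0, 0.1, 0, 0, 0.03, 0, 0, 0, 0.1, 0, 0, 0.05, 0, 0, 0, 0.1, 0, 0, 0.07, 0, 0, 0, 0.1, 0, 0, 0.085, 0, 0, 0, 0.1, 0, 0, 0.09, 0, 0, 0, 0.1, 0, 0, 0.09, 0, 0, 0])

```text
t: 10.23
tool_pos: [625.5, -106.2, 142.9]
eef_rot: [[-0.769, 0.64, 0.007], [0.64, 0.769, -0.002], [-0.006, 0.003, -1.0]]
wrist_force: [0.1, -0.8, -3.1]
grip_width: 22.9
```

```bash
python3 - <<'E'
from h import *
c=cam("scene")
crop(c,190,130,130,100,6,"pics/s7.png")
s=manip.get_state();print(s["tool_pos"],s["wrist_force"],s["grip_width"],s["eef_rot"],s["qpos"])
E
```

```text
[ 624.53017447 -106.43228691  141.40522288] [ 0.34353524 -0.25064984 -2.9136098 ] 23.066729493354632 [[-0.76859651  0.63971591  0.00479198]
 [ 0.63971784  0.76860871 -0.00131791]
 [-0.00452625  0.00205257 -0.99998765]] [ 41.89873384  40.06023795 -50.10299534  95.37599576  34.50173467
  60.90275659  31.32862637]
```

View pics/s7.png

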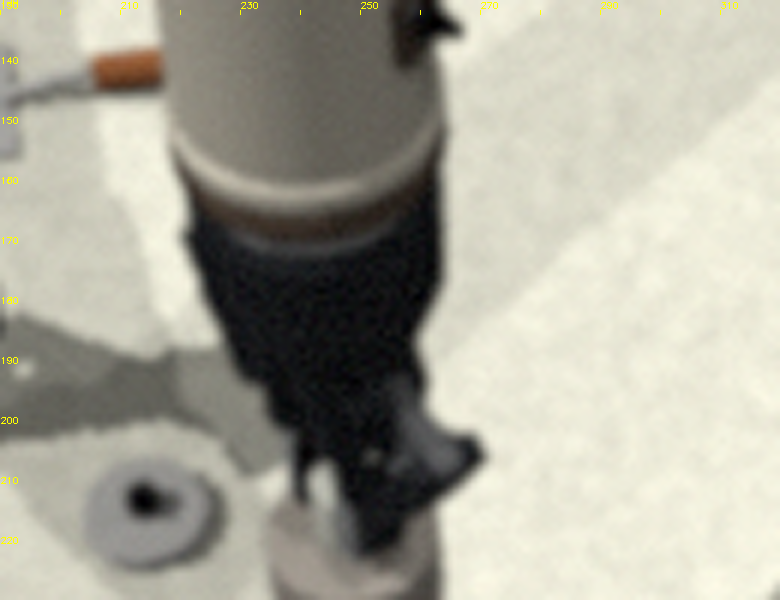

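Emit:
send_rows(motion=[0.1, -0.006, 0.02, 0, 0, 0, 0, 0.1, -0.015, 0.055, 0, 0, 0, 0, 0.1, -0.025, 0.09, 0, 0, 0, 0, 0.1, -0.034, 0.125, 0, 0, 0, 0, 0.1, -0.044, 0.16, 0, 0, 0, 0, 0.1, -0.053, 0.195, 0, 0, 0, 0, 0.1, -0.063, 0.23, 0, 0, 0, 0, 0.1, -0.072, 0.265, 0, 0, 0, 0, 0.1, -0.081, 0.3, 0, 0, 0, 0, 0.1, -0.089, 0.327, 0, 0, 0, 0, 0.1, -0.093, 0.342, 0, 0, 0, 0, 0.1, -0.094, 0.347, -0.01, 0, 0, 0, 0.1, -0.094, 0.347, -0.03, 0, 0, 0, 0.1, -0.094, 0.347, -0.04, 0, 0, 0, 0.1, -0.094, 0.347, -0.04, 0, 0, 0, 0.1, -0.094, 0.347, -0.04, 0, 0, 0, 0.1, -0.094, 0.347, -0.04, 0, 0, 0])

```text
t: 11.7
tool_pos: [531.0, 239.7, 101.3]
eef_rot: [[-0.768, 0.641, 0.004], [0.641, 0.768, -0.001], [-0.004, 0.002, -1.0]]
wrist_force: [0.6, 0.2, -2.2]
grip_width: 23.1
```

```bash
python3 - <<'E'
from h import *
s=manip.get_state();print(s["tool_pos"],s["wrist_force"],s["grip_width"],s["eef_rot"],s["qpos"])
crop(cam("scene"),330,180,130,100,6,"pics/s8.png")
crop(cam("top"),110,155,130,100,6,"pics/t8.png")
s=manip.get_state();print(s["tool_pos"],s["eef_rot"][:,2])
E
```

```text
[530.99240132 239.7150423  101.33746976] [ 0.55501505  0.15524219 -2.19099517] 23.057355202520284 [[-0.76761313  0.64089771  0.00449531]
 [ 0.64089869  0.76762418 -0.0014072 ]
 [-0.00435258  0.00180085 -0.99998891]] [  9.71213755  38.79692955 -49.8108353  104.20740993  36.42222809
  54.24423983  -6.07130635]
[531.31445115 240.28332864 102.08602621] [ 5.82478401e-03 -8.32871402e-04 -9.99982689e-01]
```

View pics/s8.png

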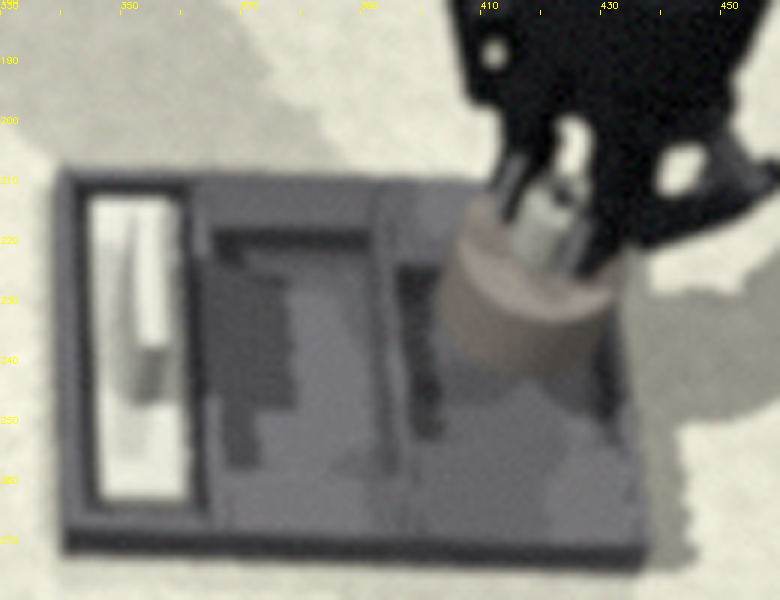

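View pics/t8.png

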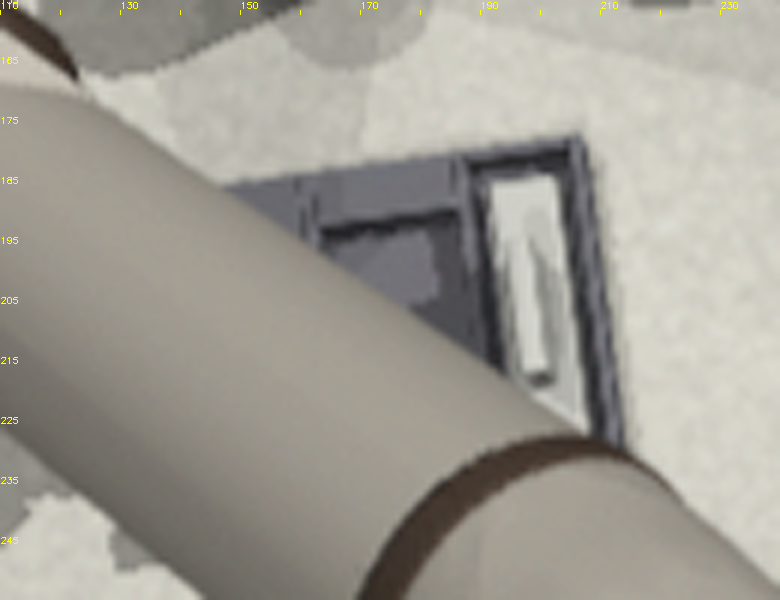

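```bash
python3 - <<'E'
from m1 import *
for z in (50.5,92.5):
    for cx,cy in((531.4,240),):
        p=[proj(s,(cx+30*np.cos(a),cy+30*np.sin(a),z)) for a in np.linspace(0,6.28,200)]
        p=(np.array(p)-[330,180])*6
        print(z,p.min(0),p.max(0))
E
```

```text
50.5 [432.6 244.5] [601.  384.9]
92.5 [455.2 178.8] [629.1 321.7]
```

Emit:
send_rows(motion=[0.1, 0.001, -0.001, -0.01, 0.001, 0.005, 0, 0.1, 0.001, -0.001, -0.02, 0.001, 0.005, 0, 0.1, 0.001, -0.001, -0.03, 0.001, 0.005, 0, 0.1, 0.001, -0.001, -0.036, 0.001, 0.005, 0, 0.1, 0.001, -0.001, -0.039, 0.001, 0.005, 0, 0.1, 0.001, -0.001, -0.04, 0.001, 0.005, 0, 0.1, 0.001, -0.001, -0.04, 0.001, 0.005, 0, 0.1, 0.001, -0.001, -0.04, 0.001, 0.005, 0])

```text
t: 12.47
tool_pos: [532.4, 239.7, 62.3]
eef_rot: [[-0.768, 0.64, 0.001], [0.64, 0.768, 0.001], [-0.0, 0.001, -1.0]]
wrist_force: [-0.1, -0.2, -2.5]
grip_width: 23.2
```

Emit:
send_rows(motion=[0.1, 0, 0, -0.002, 0, 0, 0, 0.1, 0, 0, -0.0035, 0, 0, 0, 0.1, 0, 0, -0.005, 0, 0, 0, 0.1, 0, 0, -0.006, 0, 0, 0, 0.1, 0, 0, -0.0065, 0, 0, 0, 0.1, 0, 0, -0.0065, 0, 0, 0])

```text
t: 12.97
tool_pos: [532.5, 239.8, 56.8]
eef_rot: [[-0.768, 0.64, 0.002], [0.64, 0.768, -0.0], [-0.001, 0.001, -1.0]]
wrist_force: [-2.7, -2.1, 5.2]
grip_width: 23.0
```

Emit:
send_rows(motion=[0.1, 0, 0, -0.001, 0, 0, 0, 0.25, 0, 0, -0.001, 0, 0, 0, 0.4, 0, 0, 0, 0, 0, 0, 0.55, 0, 0, 0, 0, 0, 0, 0.55, 0, 0, 0, 0, 0, 0, 0.55, 0, 0, 0.003, 0, 0, 0, 0.55, 0, 0, 0.02, 0, 0, 0, 0.55, 0, 0, 0.05, 0, 0, 0, 0.55, 0, 0, 0.09, 0, 0, 0, 0.55, 0, 0, 0.13, 0, 0, 0, 0.55, 0, 0, 0.165, 0, 0, 0, 0.55, 0, 0, 0.18, 0, 0, 0, 0.55, 0, 0, 0.18, 0, 0, 0])

```text
t: 14.05
tool_pos: [534.6, 241.7, 241.7]
eef_rot: [[-0.768, 0.64, 0.009], [0.64, 0.768, 0.003], [-0.005, 0.008, -1.0]]
wrist_force: [0.8, 0.6, -0.1]
grip_width: 47.3
```

```bash
python3 - <<'E'
from h import *
s=manip.get_state();print(s["tool_pos"],s["wrist_force"],s["grip_width"],s["eef_rot"],s["qpos"])
crop(cam("scene"),330,180,130,100,6,"pics/s9.png")
s=manip.get_state();print(s["tool_pos"],s["eef_rot"][:,2])
E
```

```text
[534.62294475 241.66752267 241.67874916] [ 0.80427968  0.63118609 -0.06498762] 47.25250613636522 [[-0.76820744  0.64013694  0.00905724]
 [ 0.64018053  0.76821915  0.00286897]
 [-0.00512141  0.00800224 -0.99995487]] [ 15.07949332  29.91227689 -57.10037953  97.41970639  27.22988625
  67.16984078   0.95506088]
[533.67097706 240.58669617 239.13162615] [ 0.00601607  0.00125428 -0.99998112]
```

View pics/s9.png

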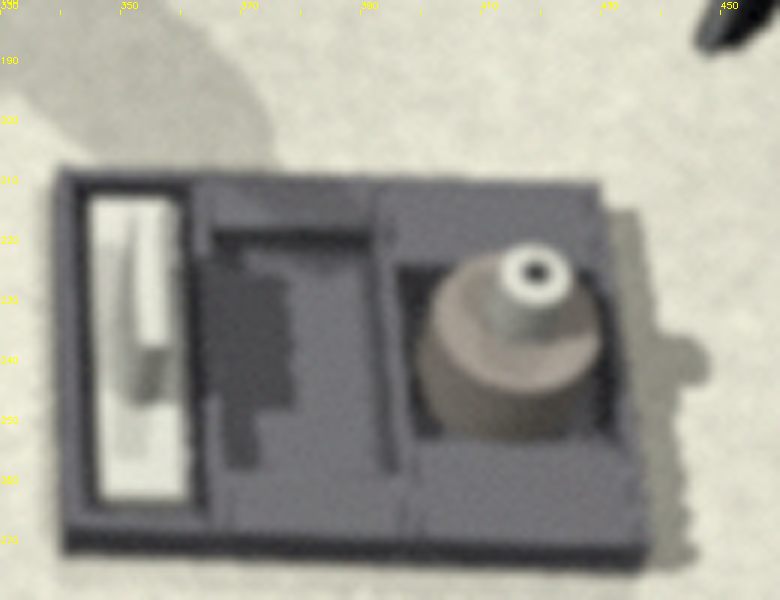

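Emit:
send_rows(motion=[0.7, 0, -0.02, 0, 0, 0, -0.05, 0.7, 0, -0.06, 0, 0, 0, -0.13, 0.7, 0, -0.1, 0, 0, 0, -0.21, 0.7, 0, -0.14, 0, 0, 0, -0.29, 0.7, 0, -0.18, 0, 0, 0, -0.37, 0.7, 0, -0.22, 0, 0, 0, -0.45, 0.7, 0, -0.26, 0, 0, 0, -0.53, 0.7, 0, -0.3, 0, 0, 0, -0.61, 0.7, 0, -0.34, 0, 0, 0, -0.69, 0.7, 0, -0.38, 0, 0, 0, -0.77, 0.7, 0, -0.42, 0, 0, 0, -0.85, 0.7, -0.001, -0.46, 0, 0, 0, -0.93, 0.7, -0.002, -0.5, 0, 0, 0, -1.0, 0.7, -0.003, -0.54, 0, 0, 0, -1.05, 0.7, -0.003, -0.565, 0, 0, 0, -1.087, 0.7, -0.003, -0.574, 0, 0, 0, -1.087, 0.7, -0.003, -0.574, 0, 0, 0, -1.087, 0.7, -0.003, -0.574, 0, 0, 0, -1.087, 0.7, -0.003, -0.574, 0, 0, 0, -1.087])

```text
t: 15.68
tool_pos: [531.1, -330.4, 238.5]
eef_rot: [[0.206, 0.979, 0.003], [0.979, -0.206, -0.003], [-0.002, 0.004, -1.0]]
wrist_force: [-0.4, -0.2, 0.0]
grip_width: 59.7
```

```bash
python3 - <<'E'
from h import *
s=manip.get_state();print(s["tool_pos"],s["wrist_force"],s["grip_width"],s["eef_rot"],s["qpos"])
crop(cam("scene"),100,80,130,130,5,"pics/s10.png")
s=manip.get_state();print(s["tool_pos"],s["eef_rot"][:,2])
E
```

```text
[ 531.09717038 -330.41103126  238.52355161] [-0.37119668 -0.16763192  0.006147  ] 59.69494818742684 [[ 0.20595254  0.97855649  0.00327686]
 [ 0.97856005 -0.20594432 -0.00267711]
 [-0.00194485  0.00375797 -0.99999105]] [ 56.69068483  28.18137007 -37.48964066  92.06385042  18.4430446
  65.81111686   3.03129721]
[ 531.28311182 -330.40765784  238.85677807] [ 0.0036265  -0.00329046 -0.99998801]
```

View pics/s10.png

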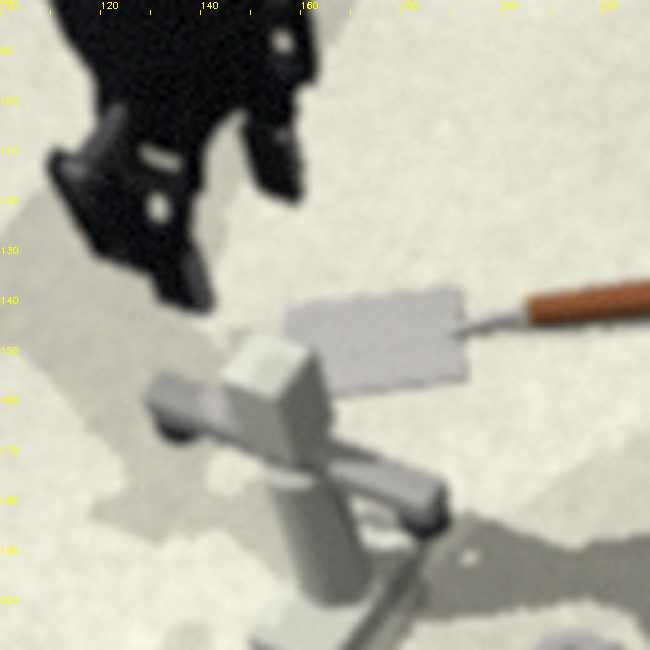

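Emit:
send_rows(motion=[0.7, 0, -0.003, -0.02, 0.002, 0.003, 0, 0.7, 0, -0.003, -0.045, 0.002, 0.003, 0, 0.7, 0, -0.003, -0.065, 0.002, 0.003, 0, 0.7, 0, -0.003, -0.08, 0.002, 0.003, 0, 0.7, 0, -0.003, -0.092, 0.002, 0.003, 0, 0.7, 0, -0.003, -0.1, 0.002, 0.003, 0, 0.7, 0, -0.003, -0.103, 0.002, 0.003, 0, 0.7, 0, -0.003, -0.103, 0.002, 0.003, 0, 0.7, 0, -0.003, -0.103, 0.002, 0.003, 0])

```text
t: 16.48
tool_pos: [532.0, -333.3, 136.7]
eef_rot: [[0.205, 0.979, 0.002], [0.979, -0.205, -0.002], [-0.001, 0.002, -1.0]]
wrist_force: [-0.3, -0.6, -0.5]
grip_width: 60.1
```

```bash
python3 - <<'E'
from h import *
crop(cam("scene"),100,80,130,130,5,"pics/s11.png")
s=manip.get_state();print(s["tool_pos"],s["eef_rot"][:,2])
E
```

```text
[ 532.08438113 -333.51485255  136.93045099] [ 0.00213938 -0.00214697 -0.99999541]
```

View pics/s11.png

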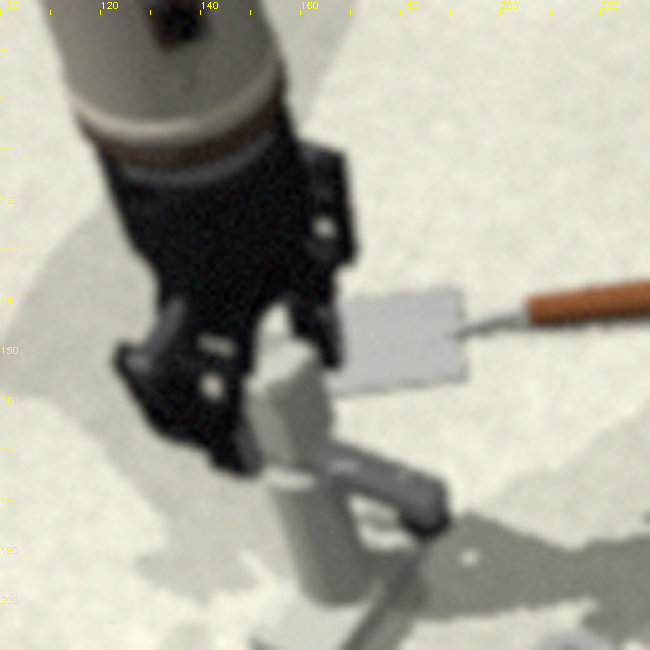

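The grip block (155,155) stands between the fingers (149,170 and 165,148). Close.

Emit:
send_rows(motion=[0.55, 0, 0, 0, 0, 0, 0, 0.45, 0, 0, 0, 0, 0, 0, 0.38, 0, 0, 0, 0, 0, 0, 0.3, 0, 0, 0, 0, 0, 0, 0.2, 0, 0, 0, 0, 0, 0, 0.2, 0, 0, 0, 0, 0, 0, 0.2, 0, 0, 0, 0, 0, 0, 0.2, 0, 0, 0, 0, 0, 0], newtons=70)

```text
t: 17.2
tool_pos: [531.4, -333.8, 137.7]
eef_rot: [[0.206, 0.979, 0.001], [0.979, -0.206, -0.003], [-0.003, 0.002, -1.0]]
wrist_force: [-3.5, 0.1, 4.7]
grip_width: 31.5
```

Emit:
send_rows(motion=[0.2, 0, 0, 0.004, 0, 0, 0, 0.2, 0, 0, 0.012, 0, 0, 0, 0.2, 0, 0, 0.025, 0, 0, 0, 0.2, 0, 0, 0.045, 0, 0, 0, 0.2, 0, 0, 0.065, 0, 0, 0, 0.2, 0, 0, 0.085, 0, 0, 0, 0.2, 0, 0, 0.102, 0, 0, 0, 0.2, 0, 0, 0.112, 0, 0, 0, 0.2, 0, 0, 0.115, 0, 0, 0, 0.2, 0, 0, 0.115, 0, 0, 0, 0.2, 0, 0, 0.115, 0, 0, 0])

```text
t: 18.12
tool_pos: [530.9, -333.7, 252.0]
eef_rot: [[0.206, 0.979, -0.0], [0.979, -0.206, -0.002], [-0.002, 0.0, -1.0]]
wrist_force: [-1.1, -0.4, -4.2]
grip_width: 31.4
```

```bash
python3 - <<'E'
from h import *
crop(cam("scene"),100,60,130,150,4,"pics/s12.png")
s=manip.get_state();print(s["tool_pos"],s["eef_rot"],s["wrist_force"],s["torque"],s["grip_width"])
E
```

```text
[ 530.63251609 -333.5820387   251.46416513] [[ 2.05825944e-01  9.78588249e-01 -8.48387365e-04]
 [ 9.78586792e-01 -2.05827158e-01 -1.75288767e-03]
 [-1.88997643e-03 -4.69430910e-04 -9.99998104e-01]] [-0.3169563   0.15147444 -3.59035856] [0.04638603 0.06642931 0.04328245] 30.94601688028131
```

View pics/s12.png

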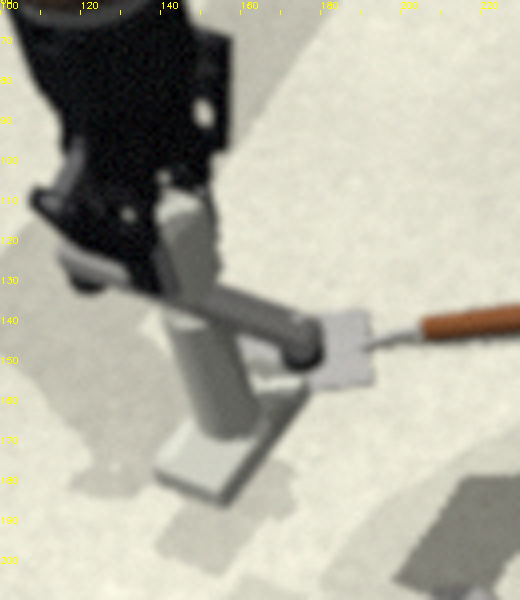

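Emit:
send_rows(motion=[0.2, 0, 0.01, 0, 0, 0, 0.01, 0.2, 0.001, 0.03, 0, 0, 0, 0.03, 0.2, 0.002, 0.06, 0, 0, 0, 0.05, 0.2, 0.003, 0.093, 0, 0, 0, 0.08, 0.2, 0.003, 0.126, 0, 0, 0, 0.1, 0.2, 0.004, 0.16, 0, 0, 0, 0.12, 0.2, 0.005, 0.193, 0, 0, 0, 0.15, 0.2, 0.006, 0.226, 0, 0, 0, 0.17, 0.2, 0.007, 0.26, 0, 0, 0, 0.2, 0.2, 0.008, 0.293, 0, 0, 0, 0.22, 0.2, 0.009, 0.326, 0, 0, 0, 0.25, 0.2, 0.01, 0.36, 0, 0, 0, 0.27, 0.2, 0.01, 0.393, 0, 0, 0, 0.3, 0.2, 0.011, 0.425, 0, 0, 0, 0.32, 0.2, 0.012, 0.455, 0, 0, 0, 0.35, 0.2, 0.0125, 0.48, 0, 0, 0, 0.37, 0.2, 0.0125, 0.494, 0, 0, 0, 0.38, 0.2, 0.0125, 0.5, 0, 0, 0, 0.38, 0.2, 0.0125, 0.5, 0, 0, 0, 0.38, 0.2, 0.0125, 0.5, 0, 0, 0, 0.38])

```text
t: 19.83
tool_pos: [542.3, 166.3, 251.1]
eef_rot: [[-0.173, 0.985, -0.001], [0.985, 0.173, -0.003], [-0.003, -0.002, -1.0]]
wrist_force: [-0.0, -0.2, -4.0]
grip_width: 31.1
```

Emit:
send_rows(motion=[0.2, 0, 0.001, -0.005, 0, 0, 0, 0.2, 0, 0.001, -0.015, 0, 0, 0, 0.2, 0, 0.001, -0.03, 0, 0, 0, 0.2, 0, 0.001, -0.04, 0, 0, 0, 0.2, 0, 0.001, -0.045, 0, 0, 0, 0.2, 0, 0.001, -0.045, 0, 0, 0, 0.2, 0, 0.001, -0.045, 0, 0, 0])

```text
t: 20.42
tool_pos: [542.2, 167.0, 205.7]
eef_rot: [[-0.172, 0.985, -0.002], [0.985, 0.172, -0.003], [-0.002, -0.002, -1.0]]
wrist_force: [-0.2, -0.1, -3.4]
grip_width: 31.5
```

```bash
python3 - <<'E'
from h import *
s=manip.get_state();print(s["tool_pos"],s["eef_rot"],s["wrist_force"],s["torque"],s["grip_width"])
crop(cam("scene"),320,130,130,150,4,"pics/s13.png")
crop(cam("top"),110,150,130,110,5,"pics/t13.png")
s=manip.get_state();print(s["tool_pos"],s["eef_rot"][:,2])
E
```

```text
[542.19972501 167.01887654 205.71871672] [[-0.17241906  0.98502188 -0.00188703]
 [ 0.98502053  0.17241334 -0.00286376]
 [-0.00249551 -0.00235253 -0.99999412]] [-0.21806577 -0.12310461 -3.39039928] [ 0.06764617 -0.07263804  0.02400736] 31.475744727005782
[542.76875384 167.53240333 206.62756325] [-1.10117581e-04 -2.45610470e-03 -9.99996978e-01]
```

View pics/s13.png

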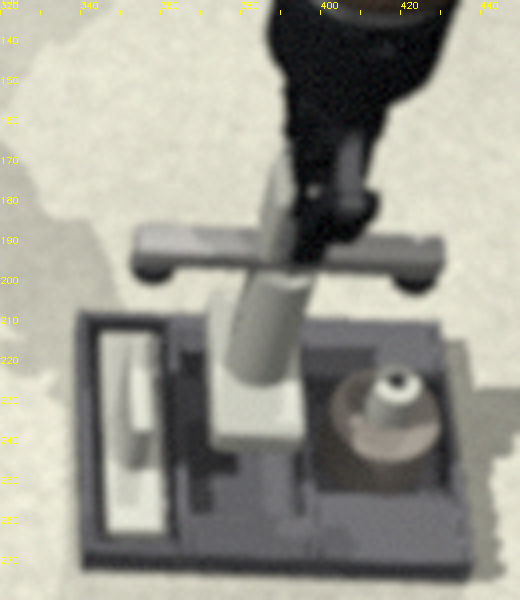

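View pics/t13.png

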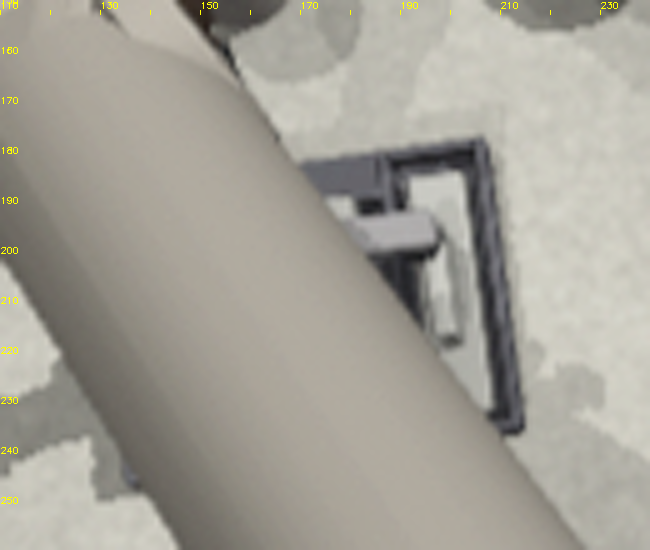

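```bash
python3 - <<'E'
from m1 import *
c0=np.array([541.7,180.9]);a=np.radians(9.9);R=np.array([[np.cos(a),-np.sin(a)],[np.sin(a),np.cos(a)]])
for z in(68,88):
  for o in((45,-38),(45,8)):
    w=c0+R@np.array(o);print("ideal",z,o,(proj(s,(*w,z))-[320,130])*4+1.5)
for o,z in(((0,-90),126+68),((0,60),194),((0,-90),110+68),((0,60),178)):
    w=c0+R@np.array(o);print("arm end",o,z,(proj(s,(*w,z))-[320,130])*4+1.5)
E
python3 - <<'E'
import cv2
im=cv2.imread('pics/s13.png')[240:600,40:500];cv2.imwrite('pics/s13b.png',cv2.resize(im,None,fx=1.6,fy=1.6))
E
```

```text
ideal 68 (45, -38) [213.5 459.1]
ideal 68 (45, 8) [301.9 462. ]
ideal 88 (45, -38) [219. 439.]
ideal 88 (45, 8) [308.8 441.9]
arm end (0, -90) 194 [137.3 242. ]
arm end (0, 60) 194 [448.4 251.3]
arm end (0, -90) 178 [133.7 261.6]
arm end (0, 60) 178 [440.8 270.9]
```

View pics/s13b.png

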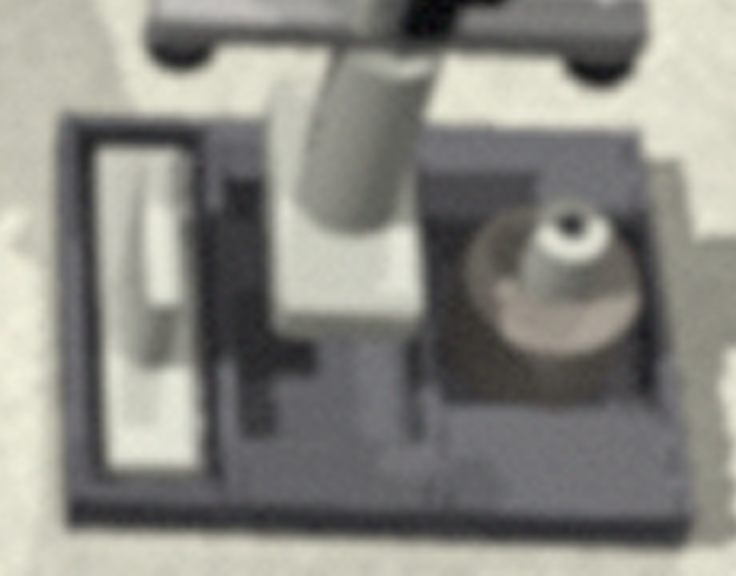

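```bash
python3 - <<'E'
from m1 import *
c0=np.array([531.4,-333.8]);a=np.radians(-12);R=np.array([[np.cos(a),-np.sin(a)],[np.sin(a),np.cos(a)]])
for o in((45,-23,0),(45,23,0),(45,-23,20),(45,23,20),(9,-75,126),(9,75,126),(16,-16,176),(16,16,176)):
    w=c0+R@np.array(o[:2]);print("rest",o,(proj(s,(*w,o[2]))-[120,125])*4+1.5)
c0=np.array([542.2,167]);a=np.radians(9.9);R=np.array([[np.cos(a),-np.sin(a)],[np.sin(a),np.cos(a)]])
for o in((45,-23,0),(45,23,0),(45,-23,20),(45,23,20),(9,-75,126),(9,75,126),(9,-75,110),(9,75,110)):
    w=c0+R@np.array(o[:2]);print("now",o,(proj(s,(*w,o[2]+68))-[320,130])*4+1.5)
E
```

```text
rest (45, -23, 0) [123.2 349.6]
rest (45, 23, 0) [190.3 376.1]
rest (45, -23, 20) [115.7 330. ]
rest (45, 23, 20) [183.7 356.6]
rest (9, -75, 126) [ 29.3 139.4]
rest (9, 75, 126) [264.6 226.5]
rest (16, -16, 176) [ 92.2 121.3]
rest (16, 16, 176) [144.3 140.3]
now (45, -23, 0) [215.6 456.1]
now (45, 23, 0) [304. 459.]
now (45, -23, 20) [221.2 436. ]
now (45, 23, 20) [310.9 438.9]
now (9, -75, 126) [140.4 253.8]
now (9, 75, 126) [452.8 263.1]
now (9, -75, 110) [136.7 273.4]
now (9, 75, 110) [445.  282.7]
```

Emit:
send_rows(motion=[0.2, 0.001, 0.001, -0.008, 0, 0, 0, 0.2, 0.002, 0.001, -0.018, 0, 0, 0, 0.2, 0.002, 0.001, -0.028, 0, 0, 0, 0.2, 0.002, 0.001, -0.035, 0, 0, 0, 0.2, 0.002, 0.001, -0.038, 0, 0, 0, 0.2, 0.002, 0.001, -0.038, 0, 0, 0, 0.2, 0.002, 0.001, -0.038, 0, 0, 0])

```text
t: 21.1
tool_pos: [544.6, 168.6, 168.3]
eef_rot: [[-0.173, 0.985, -0.001], [0.985, 0.173, -0.002], [-0.002, -0.001, -1.0]]
wrist_force: [0.7, 0.5, -2.7]
grip_width: 31.6
```

```bash
python3 - <<'E'
from h import *
s=manip.get_state();print(s["tool_pos"],s["eef_rot"][:,2],s["wrist_force"])
crop(cam("scene"),330,160,120,120,6,"pics/s14.png")
s=manip.get_state();print(s["tool_pos"],s["eef_rot"][:,2])
E
```

```text
[544.59848491 168.63088333 168.29710868] [-7.55673931e-04 -2.36460306e-03 -9.99996919e-01] [ 0.73436683  0.54778065 -2.7455315 ]
[544.88926199 168.81286923 168.75774231] [ 6.80887346e-05 -2.15668340e-03 -9.99997672e-01]
```

View pics/s14.png

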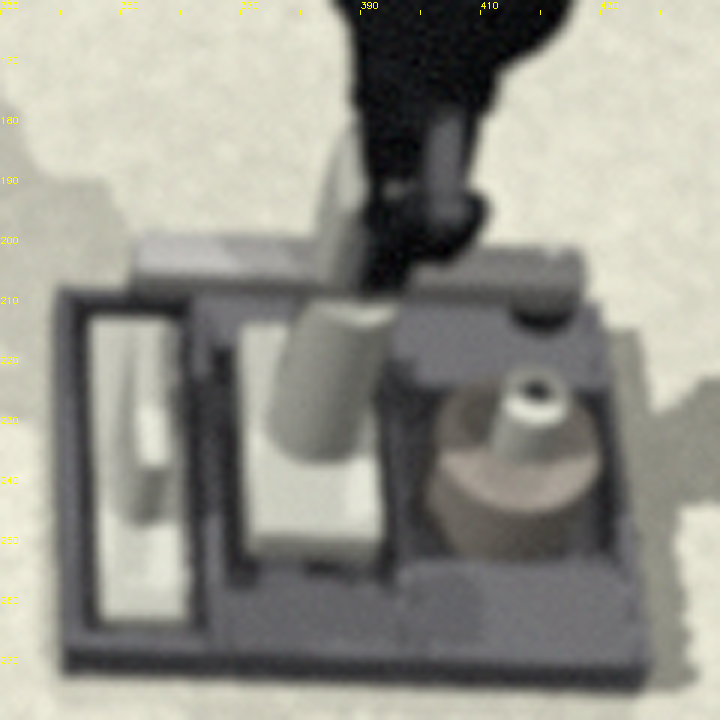

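```bash
python3 - <<'E'
from m1 import *
q=S(330,160,6);c0=np.array([541.7,180.9]);a=np.radians(9.9);R=np.array([[np.cos(a),-np.sin(a)],[np.sin(a),np.cos(a)]])
for p,z in((q(248,557),30.6),(q(380,565),30.6),(q(240,323),50.6),(q(248,540),50.6),(q(383,545),50.6)):
    w=onz(s,p,z);print(p,R.T@(w[:2]-c0),z)
# bay wall corners in original scene crop
for n,p in(("bay -x-y",st(275,170)),("bay -x+y",st(430,172)),("wall +x y-",st(290,412)),):
    print(n,R.T@(onz(s,p,24)[:2]-c0))
E
```

```text
(370.9166666666667, 252.41666666666669) [ 42.5 -37.1] 30.6
(392.9166666666667, 253.75) [44. 10.] 30.6
(369.5833333333333, 213.41666666666666) [-45.8 -37.8] 50.6
(370.9166666666667, 249.58333333333331) [ 47.4 -40.1] 50.6
(393.4166666666667, 250.41666666666669) [47.6  7.3] 50.6
bay -x-y [-51.5 -43.3]
bay -x+y [-52.8  15.1]
wall +x y- [ 53.5 -43.2]
```

Emit:
send_rows(motion=[0.2, 0, 0, -0.006, 0, 0, 0, 0.2, 0, 0, -0.012, 0, 0, 0, 0.2, 0, 0, -0.017, 0, 0, 0, 0.2, 0, 0, -0.02, 0, 0, 0, 0.2, 0, 0, -0.021, 0, 0, 0, 0.2, 0, 0, -0.021, 0, 0, 0, 0.2, 0, 0, -0.021, 0, 0, 0])

```text
t: 21.73
tool_pos: [544.9, 168.9, 147.7]
eef_rot: [[-0.173, 0.985, 0.0], [0.985, 0.173, -0.002], [-0.002, -0.0, -1.0]]
wrist_force: [-0.1, 0.3, -4.0]
grip_width: 31.3
```

Emit:
send_rows(motion=[0.2, 0, 0, -0.0015, 0, 0, 0, 0.2, 0, 0, -0.003, 0, 0, 0, 0.2, 0, 0, -0.004, 0, 0, 0, 0.2, 0, 0, -0.0045, 0, 0, 0, 0.2, 0, 0, -0.005, 0, 0, 0, 0.2, 0, 0, -0.005, 0, 0, 0])

```text
t: 22.23
tool_pos: [545.0, 169.1, 143.8]
eef_rot: [[-0.173, 0.985, 0.001], [0.985, 0.173, -0.003], [-0.003, 0.0, -1.0]]
wrist_force: [-2.3, -1.1, 5.5]
grip_width: 31.3
```

Emit:
send_rows(motion=[0.3, 0, 0, -0.001, 0, 0, 0, 0.4, 0, 0, -0.001, 0, 0, 0, 0.5, 0, 0, 0, 0, 0, 0, 0.65, 0, 0, 0, 0, 0, 0, 0.65, 0, 0, 0, 0, 0, 0, 0.65, 0, 0, 0.003, 0, 0, 0, 0.65, 0, 0, 0.015, 0, 0, 0, 0.65, 0, 0, 0.035, 0, 0, 0, 0.65, 0, 0, 0.06, 0, 0, 0, 0.65, 0, 0, 0.085, 0, 0, 0, 0.65, 0, 0, 0.11, 0, 0, 0, 0.65, 0, 0, 0.115, 0, 0, 0])

```text
t: 23.23
tool_pos: [547.1, 170.7, 264.2]
eef_rot: [[-0.174, 0.985, 0.008], [0.985, 0.174, -0.0], [-0.002, 0.007, -1.0]]
wrist_force: [0.7, 0.1, 0.8]
grip_width: 55.3
```

Emit:
send_rows(motion=[0.65, -0.01, -0.02, 0.01, 0, 0, 0, 0.65, -0.02, -0.05, 0.015, 0, 0, 0, 0.65, -0.03, -0.085, 0.015, 0, 0, 0, 0.65, -0.04, -0.12, 0.015, 0, 0, 0, 0.65, -0.05, -0.155, 0.015, 0, 0, 0, 0.65, -0.06, -0.19, 0.015, 0, 0, 0, 0.65, -0.07, -0.225, 0.015, 0, 0, 0, 0.65, -0.08, -0.26, 0.015, 0, 0, 0, 0.65, -0.09, -0.295, 0.015, 0, 0, 0, 0.65, -0.1, -0.33, 0.015, 0, 0, 0, 0.65, -0.1, -0.365, 0.015, 0, 0, 0, 0.65, -0.1, -0.4, 0.015, 0, 0, 0, 0.65, -0.1, -0.4, 0.015, 0, 0, 0, 0.65, -0.1, -0.4, 0.015, 0, 0, 0])

```text
t: 24.4
tool_pos: [446.6, -231.5, 279.2]
eef_rot: [[-0.169, 0.986, 0.008], [0.986, 0.169, -0.0], [-0.001, 0.008, -1.0]]
wrist_force: [-0.0, 1.0, 0.0]
grip_width: 55.7
```

```bash
python3 - <<'E'
from h import *
c=cam("scene");cv2.imwrite("pics/sf.png",c["image"]);crop(c,320,160,120,120,6,"pics/s15.png")
c=cam("top");cv2.imwrite("pics/tf.png",c["image"]);crop(c,110,150,130,110,6,"pics/t15.png")
s=manip.get_state();print(s["t"],s["tool_pos"],s["joint_velocities"])
E
```

```text
24.5 [ 447.2851321  -228.29747548  279.33202521] [-0.97161723 -0.5786624  -0.74204715  0.48782273  0.14642441 -0.0937298
  0.05552978]
```

View pics/s15.png

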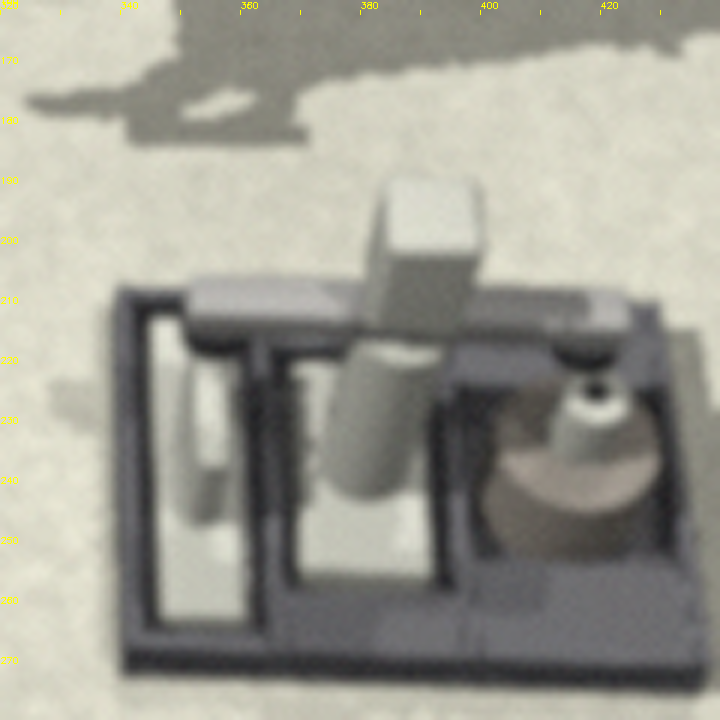

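View pics/t15.png

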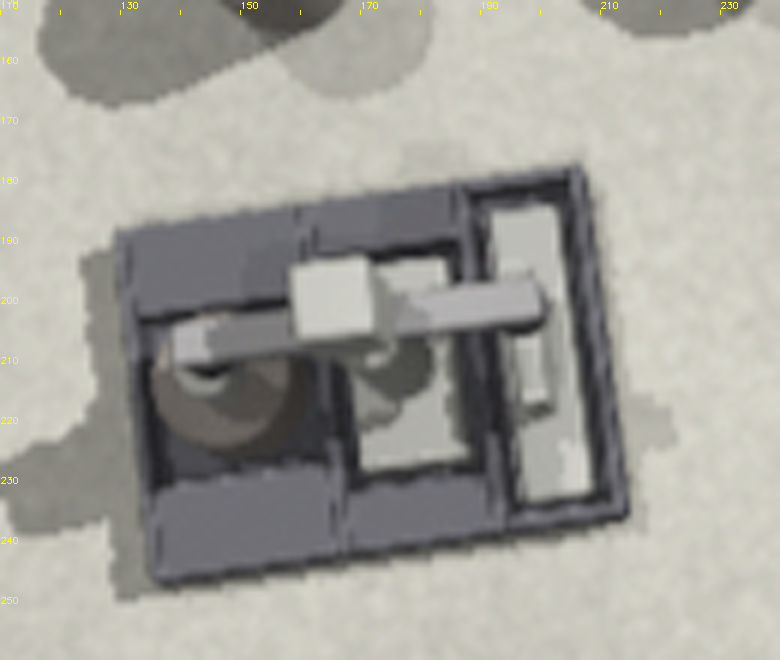

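View pics/sf.png

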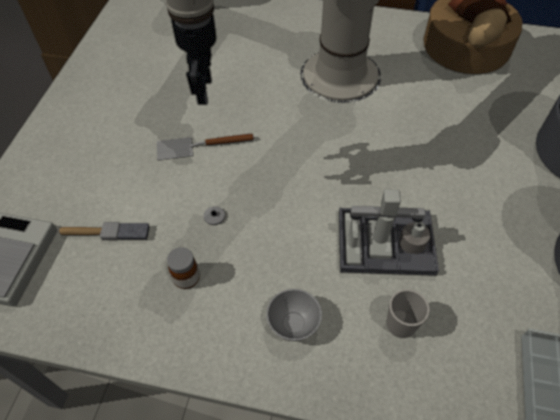

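```bash
python3 - <<'E'
from m1 import *
a=S(110,150,6);b=S(320,160,6)
print("block top",tri(t,a(334,298),s,b(434,215)))
print("bush top",tri(t,a(202,378),s,b(596,396)))
i0=cv2.imread("pics/scene0.png");i1=cv2.imread("pics/sf.png")
for n,(x,y,w,h) in dict(cap=(200,203,28,24),jar=(165,245,38,45),bowl=(265,288,58,55),cup=(385,285,45,52),brush=(60,220,92,22),spat=(155,130,105,30)).items():
    A=i0[y:y+h,x:x+w].astype(np.float32).mean(2);B=i1[y:y+h,x:x+w].astype(np.float32).mean(2)
    print(n,cv2.phaseCorrelate(A,B)[0],abs(A-B).mean())
ticket.sign_off()
E
```

```text
block top (array([543.4, 166.7, 179.6]), np.float64(0.30464662170382284))
bush top (array([526.9, 242.2,  70.9]), np.float64(1.5028229093684742))
cap (0.17038239680089795, 0.07747259802607509) 8.394841
jar (-0.2819045298882621, 0.5498897537112342) 7.297076
bowl (-0.0366551124997514, 0.0215635258973208) 1.070951
cup (0.5068438068353487, 0.03852774241993728) 1.1052707
brush (0.016883420975503327, -0.027659019913667038) 1.3366272
spat (0.04961307159111783, 0.21099868594227544) 9.814603
the job is handed in; nothing more can be done
```

All three parts are in their bays, loaded in the order asked: scraper, then roller with its bush up, then yoke upright with its arms over the other two. I lowered each part onto its bay floor, feeling a light 5–7 N contact at the expected height, and only then opened the fingers. I backed the arm well clear and handed the job in at about 24.5 s of the 72 s allowed.

**Seating:** The last pictures from both cameras show all three parts inside their bay walls.
- The yoke's block top measured at (543, 167, 180) mm, against about 182 mm expected for a seated yoke.
- The bush top measured 71 mm high against 78 mm expected. The yoke's arm hides half the bush from above, so I treat that as a poor pixel pick. The roller's contact height while lowering was right to within 0.5 mm.

**Other things on the table:** The bowl, cup, brush, cap and spatula showed shifts of about 0.5 pixel or less. The jar read 0.6 pixel (about 1 mm), with shadows over it changed. I saw no sign that anything was touched.

**Disagreement:** The two cameras differed by 2 to 5 mm in x. I averaged them, and set the yoke's final position from where its foot appeared against its bay in the scene camera.

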